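# Feel the reel rim for chips

## Robot

A 6-joint arm with a two-finger parallel gripper is mounted at the origin on the work surface. World frame = base frame: x ahead of the robot, y to its left, z up, the work surface at z = 0. Lengths are in mm, angles in rad, forces in N, time in s.
With the tool pointing down it reaches from about 350 to 850 mm from the base axis. Payload 8.1 kg.
Tool frame: the origin (TCP) lies between the finger pads, 19 mm behind the fingertips; this is the grasp point; z points along the fingers, y is the line along which they close (so a half turn about z gives the same grasp; the last joint's range is limited). The gripper opens to 93 mm and grips with 3 to 60 N. Pads are 15 mm wide; open, the fingers measure 128 mm over their backs; the gripper's body (75 mm by 188 mm) begins 65 mm behind the grasp point.
Start: joints at [1.234, 0.13, 1.488, -0, 1.523, -0.085], TCP at [149.466, 581.09, 237.435] pointing down, gripper open.
Joint ranges: [-2.96, 2.96], [-0.89, 2.26], [0.02, 2.5], [-1.34, 4.48], [0, 2.73], [-2.66, 2.66]. Speed limits (rad/s): [2.39, 2.39, 2.79, 3.14, 3.14, 3.14].

## Interface

Orientations are given as a unit quaternion [w, x, y, z].
In Python, from rig import bot gives the robot as it stands.
- The arm moves only by the shell command python3 -m crank 'ROWS' [FORCE]. ROWS is a JSON object of lists of equal length, an entry for each row: "translation": the shift along the world's x, y, z in mm, a list of three; "delta_rot": the turn, a rotation vector about the world's x, y, z in degrees, a list of three; "hand": the opening, from 0 (shut) to 1 (fully open). In form: {"translation": [[dx, dy, dz], ...], "delta_rot": [[wx, wy, wz], ...], "hand": [hand, ...]}. A call has 1 to 12 rows; each row shifts and turns the commanded pose from where the row before left it; what a row does not reach is not made up. A row lasts 1/8 s, in which the tool goes at most 62.5 mm and 10.7 degrees, less where a joint would pass 70% of its speed; a pose out of reach is approached as far as the arm can. A call with a gripper value outside its range is refused whole. The fingers move at their own pace and stop on an object; FORCE is the grip in N (left out, the last holds). Time passes only in rows, so rows that do not move let the fingers close. It gives the time, the measured TCP pose, the force, the opening and the grip force at its end, in the units of the state.
- bot.observe(): the state, without advancing time (a new reading comes with each control period).
- bot.read_camera(name): name is "side" or "top"; returns the picture (420x560x3 uint8, red, green, blue); there is no depth.
- bot.camera_info(name): a dict with "K" (3x3 intrinsics, pixels), "eye" and "attitude" of the camera in the world. Camera axes: x right, y down, z forward; pixel columns grow to the right and rows downward; lengths in mm; the calibration is good to about 2 mm. A picture is of the moment at which its call begins. camera_info takes no time and is no camera call.
- bot.job_done(): hands the job in; it is judged then, once.
The state is a dict: "time_s": time; "joint_positions": joint angles; "qvel": joint speeds; "joint_torque": joint torques, N m; "ee_pos": TCP position; "tool_rot": TCP orientation; "contact_force": force on the tool from outside, world axes, zero at the start; "torque": the same for the moment, N m; "opening": opening from 0.0 (shut) to 1.0 (fully open); "gripper_force": force on a finger pad.
Only numpy, scipy, OpenCV 4.12 (cv2) and the standard library are available. Lean on these libraries where they do the work, as an engineer would, in place of code of your own. Each camera call takes 0.05 s, during which the arm holds its last target. There are 200 camera calls.

## Task

Feel the rim of the bakelite reel for chips with the fingertips: come down from above on the brass screw right above the reel foot and run the fingertips along the rim over the row of screws, one after another, to the last screw straight across from the foot. Keep a light touch all the way, so that the sprung reel stays slightly pressed down, without leaving the rim and without pressing it down hard; then lift off there and let the reel come back up. Do not grip or lift the reel, and leave everything else on the counter where it is.

Things in the scene. Friction and masses are not known exactly. Their poses are not given: they have to be found in the camera images.
- arbor: fixed steel service arbor: a round foot 90 mm across and 16 mm high with a sprung centre post that carries the reel. Origin at the centre of its underside, on the counter. Its place and its turn (any direction) differ from run to run; the reel does not turn on it.
- reel (a joint): how far the reel is pressed down on its sprung post, m: 0 at rest, growing as it sinks straight down without tipping. The spring is 800 N/m (0.8 N per mm), well damped. The stop is at 0.016 (about 13 N); negative if the reel is pulled up. A light touch is about 3 to 9 mm, 2.5 to 7 N; beyond 13 mm is too hard; below 0.5 mm counts as having left the rim.
- reel_centre (a point): centre of the brown bakelite centrepin reel (drum 116 mm across, 34 mm thick, lying flat), level with the rim's top, 74 mm above the counter at rest. The rim is a flat raised ring 46 to 58 mm from the centre, 4 mm above the face inside it. x points to the reel foot, z up. Five flush brass screw heads sit in the half of the rim on the +y side; the other half is plain.
- reel_foot (a point): middle of the reel foot: a steel plate 76 mm long, 14 mm high and 4 mm thick, standing upright beside the drum on a short stem, 76 mm from the reel's centre; its top is 15 mm below the rim's top. Sinks with the reel.
- reel_knobs (a point): point on the reel's face midway between its two small bakelite handle knobs, which stand 18 mm either side of the reel's centre along y, 12 mm thick; their tops are 18 mm above the rim's top. Not to be gripped.
- screw1 (a point): the first brass screw head in the row (10 mm across, flush with the top of the rim, 52 mm from the reel's centre), on the rim right above the reel foot. Point at the centre of its top; it sinks with the reel.
- screw2 (a point): the second brass screw head in the row (10 mm across, flush with the top of the rim, 52 mm from the reel's centre), 45 degrees anticlockwise, seen from above, from the one above the foot. Point at the centre of its top; it sinks with the reel.
- screw3 (a point): the third brass screw head in the row (10 mm across, flush with the top of the rim, 52 mm from the reel's centre), 90 degrees anticlockwise, seen from above, from the one above the foot. Point at the centre of its top; it sinks with the reel.
- screw4 (a point): the fourth brass screw head in the row (10 mm across, flush with the top of the rim, 52 mm from the reel's centre), 135 degrees anticlockwise, seen from above, from the one above the foot. Point at the centre of its top; it sinks with the reel.
- screw5 (a point): the fifth and last brass screw head in the row (10 mm across, flush with the top of the rim, 52 mm from the reel's centre), 180 degrees anticlockwise, seen from above, from the one above the foot, straight across the reel from the foot. Point at the centre of its top; it sinks with the reel.
- crank: loose steel crank handle lying on the counter, 88 mm long with a 16 mm bakelite knob standing 30 mm high; origin under its middle. Leave it alone.
- sinker_a: loose grey lead sinker, 28 mm across, 32 mm high, standing; origin under its centre. Leave it alone.
- sinker_b: the other lead sinker, just like the first. Leave it alone.
- pick: loose brass pick with a rubber tip, lying, 120 mm long, 10 mm high; origin under its middle. Leave it alone.
- lure_box: yellow plastic lure box, 92 x 142 mm, 37 mm high, shut; origin under its centre. Leave it alone.
- oiler: small plastic oil bottle, 36 mm across, 85 mm high, standing; origin under its centre. Leave it alone.
- spool: spare aluminium spool, 60 mm across, 24 mm high; origin under its centre. Leave it alone.

How it is judged:
By the outcome, as a careful person would: the job done as asked, in the order asked, and still so for the second after the job is handed in, with the robot touching nothing.
It also fails if it takes over 48 s, if anything falls off the work surface, if the arm or the gripper's body presses on something with over 40 N, if the wrist force passes 120 N, or if a joint passes its speed limit or range.

## Working session

There is one attempt and no reset: what is moved stays moved. The work goes in short steps, Python scripts to look and compute and a shell command to move; the robot and the scene stay as the last step left them, time stands still between calls to the robot, and variables do not carry over. Pictures are saved under pics/ and viewed, at most 10 in all, crops included, and the job is handed in when it is done.

```bash
mkdir -p pics; ls; python3 - <<'E'
from rig import bot
import cv2
for n in("top","side"):
    im=bot.read_camera(n); cv2.imwrite(f"pics/{n}0.png",im[:,:,::-1])
    print(n,bot.camera_info(n))
print(bot.observe())
E
```

```text
pics
top {'K': array([[518.45098175,   0.        , 284.78964661],
       [  0.        , 518.45098175, 207.34406655],
       [  0.        ,   0.        ,   1.        ]]), 'eye': array([ 423.20484496,    5.65252424, 1567.24836841]), 'attitude': array([-0.03508645,  0.71398318, -0.69820507,  0.0388154 ])}
side {'K': array([[469.23493874,   0.        , 275.77638214],
       [  0.        , 469.23493874, 208.42610617],
       [  0.        ,   0.        ,   1.        ]]), 'eye': array([  85.16241207, -779.0246631 ,  891.3840369 ]), 'attitude': array([-0.40197082,  0.88029509, -0.22449093,  0.11447202])}
{'time_s': 0.1, 'joint_positions': array([ 1.23362055e+00,  1.31071002e-01,  1.48912381e+00,  2.49506551e-05,
        1.52301549e+00, -8.54206453e-02]), 'qvel': array([ 1.29213011e-05, -5.13479377e-05, -2.75621227e-03, -4.30558135e-04,
        3.00906045e-04, -3.28654906e-04]), 'joint_torque': array([ 5.25928135e-04, -5.61341071e+01, -4.93096948e+01,  7.69039197e-02,
        2.92357762e-02, -1.00959860e-04]), 'ee_pos': array([149.28940845, 580.64931145, 236.5266451 ]), 'tool_rot': array([-1.81817833e-04,  1.25545962e-01,  9.92087474e-01, -7.88222797e-04]), 'contact_force': array([-0.45010908, -0.26032559,  1.14869052]), 'torque': array([-0.04271319,  0.00437213,  0.02051438]), 'gripper_force': 0.0, 'opening': 1.001174879560389}
```

View pics/top0.png

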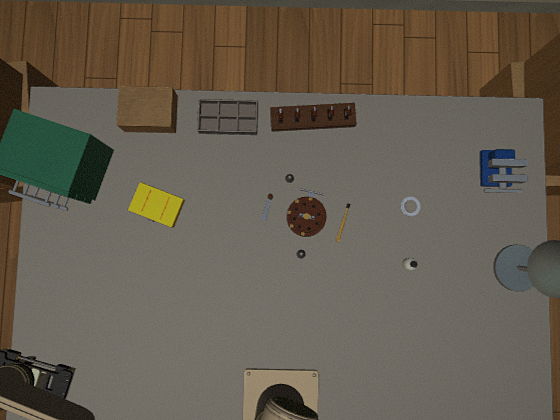

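View pics/side0.png

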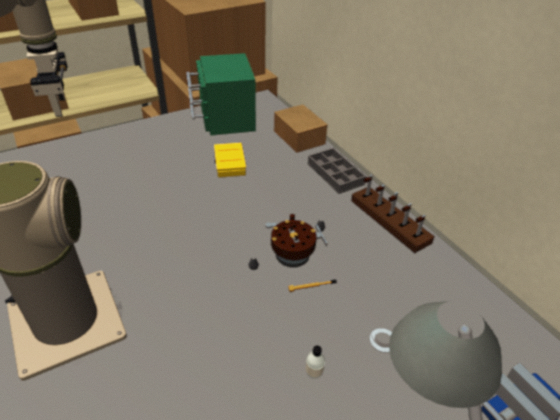

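The top view shows the reel centre near (306,216), its foot at (312,190) and the screws on the left side of the rim. The sinkers are at (290,178) and (301,254), the pick at (343,222) and the crank at (267,208). Next I'll measure the reel.

```bash
cat > h.py <<'E'
import numpy as np,cv2
from rig import bot
from scipy.spatial.transform import Rotation as R
def ray(n,px,z):
    c=bot.camera_info(n); q=c['attitude']; M=R.from_quat([q[1],q[2],q[3],q[0]]).as_matrix()
    d=M@np.linalg.inv(c['K'])@np.array([px[0],px[1],1.]); return c['eye']+d*(z-c['eye'][2])/d[2]
E
python3 - <<'E'
from h import *
im=bot.read_camera("top"); x0,y0,w,h=240,160,130,110
cr=im[y0:y0+h,x0:x0+w]; cv2.imwrite("pics/c1.png",cv2.resize(cr,None,fx=5,fy=5,interpolation=cv2.INTER_CUBIC)[:,:,::-1])
hsv=cv2.cvtColor(cr,cv2.COLOR_RGB2HSV)
ye=cv2.inRange(hsv,(14,110,90),(32,255,255))
n,l,s,c=cv2.connectedComponentsWithStats(ye)
for i in range(1,n):
    if s[i,4]>=2: print("yel",s[i,4],c[i]+[x0,y0],ray("top",c[i]+[x0,y0],74).round(1))
br=cv2.inRange(hsv,(0,90,20),(32,255,255)); br=cv2.morphologyEx(br,cv2.MORPH_OPEN,np.ones((5,5)))
cs=max(cv2.findContours(br,0,2)[0],key=cv2.contourArea); p,r=cv2.minEnclosingCircle(cs);e=cv2.fitEllipse(cs)
print("drum",p,r,e,ray("top",np.array(p)+[x0,y0],74),ray("top",np.array(e[0])+[x0,y0],74))
s=bot.read_camera("side")[205:275,240:345]; cv2.imwrite("pics/s1.png",cv2.resize(s,None,fx=6,fy=6,interpolation=cv2.INTER_CUBIC)[:,:,::-1])
E
```

```text
yel 10 [309.9 198.5] [607.4 -72.8  74. ]
yel 10 [296.5 200.8] [599.8 -34.   74. ]
yel 105 [341.13333333 226.76190476] [ 527.3 -164.4   74. ]
yel 10 [288.7 212. ] [566.7 -12.1  74. ]
yel 29 [306.20689655 215.82758621] [556.7 -63.   74. ]
yel 12 [291.08333333 225.58333333] [527.5 -19.8  74. ]
yel 12 [302.41666667 233.41666667] [505.6 -52.9  74. ]
drum (66.15384674072266, 56.153846740722656) 19.83521842956543 ((66.7153549194336, 55.895835876464844), (36.79621124267578, 39.54225158691406), 176.59896850585938) [555.78413034 -62.83105944  74.        ] [556.56957056 -64.4416513   74.        ]
```

View pics/c1.png

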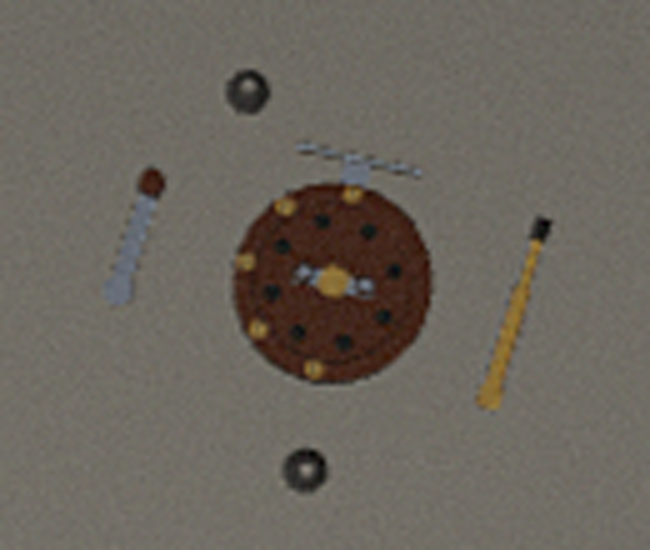

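View pics/s1.png

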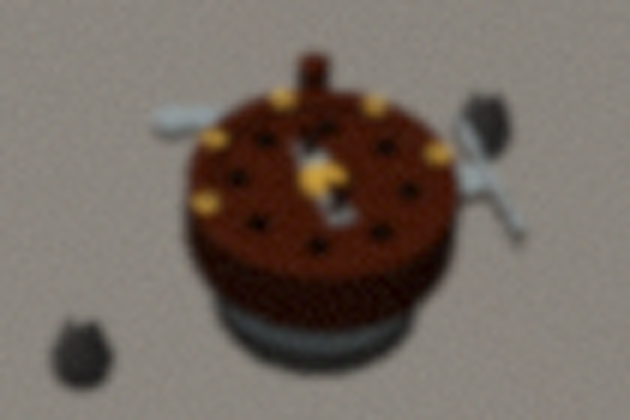

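The five screws fit well: reel centre (556.5,-62.9), foot bearing -11°, radius 52 mm. In the close crops the sinkers and the knob pair are clear of the rim. Now I'll move to a point above screw1 with the fingers shut.

```bash
python3 -m crank '{"translation":[[28,-40,0],[28,-40,0],[28,-40,0],[28,-40,0],[28,-40,0],[28,-40,0],[28,-40,0],[28,-40,0],[28,-40,0],[28,-40,0],[28,-40,0],[28,-40,0]],"delta_rot":[[0,0,0],[0,0,0],[0,0,0],[0,0,0],[0,0,0],[0,0,0],[0,0,0],[0,0,0],[0,0,0],[0,0,0],[0,0,0],[0,0,0]],"hand":[0,0,0,0,0,0,0,0,0,0,0,0]}' 20
python3 -m crank '{"translation":[[28,-40,0],[28,-40,0],[28,-40,0],[28,-40,0],[0,0,0],[0,0,0]],"delta_rot":[[0,0,0],[0,0,0],[0,0,0],[0,0,0],[0,0,0],[0,0,0]],"hand":[0,0,0,0,0,0]}'
```

```text
time_s: 1.7
ee_pos: [486.1, 99.6, 237.4]
tool_rot: [0.0, 0.126, 0.992, 0.0]
contact_force: [0.3, 0.5, -0.5]
opening: 0.003
gripper_force: 0.0
time_s: 2.45
ee_pos: [597.1, -58.8, 236.9]
tool_rot: [-0.001, 0.126, 0.992, 0.0]
contact_force: [-0.1, 0.4, -0.6]
opening: 0.006
gripper_force: 0.0
```

```bash
python3 -m crank '{"translation":[[10,-14,0],[0,0,-35],[0,0,-35],[0,0,-30],[0,0,-20],[0,0,-10],[0,0,-5],[0,0,0],[0,0,0],[0,0,0]],"delta_rot":[[0,0,0],[0,0,0],[0,0,0],[0,0,0],[0,0,0],[0,0,0],[0,0,0],[0,0,0],[0,0,0],[0,0,0]],"hand":[0,0,0,0,0,0,0,0,0,0]}'
python3 - <<'E'
from h import *
s=bot.read_camera("side")[150:290,200:380]; cv2.imwrite("pics/s2.png",cv2.resize(s,None,fx=4,fy=4,interpolation=cv2.INTER_CUBIC)[:,:,::-1])
E
```

```text
time_s: 3.7
ee_pos: [608.0, -73.0, 103.3]
tool_rot: [0.001, 0.126, 0.992, -0.0]
contact_force: [0.1, 0.6, 1.1]
opening: 0.005
gripper_force: 0.0
```

View pics/s2.png

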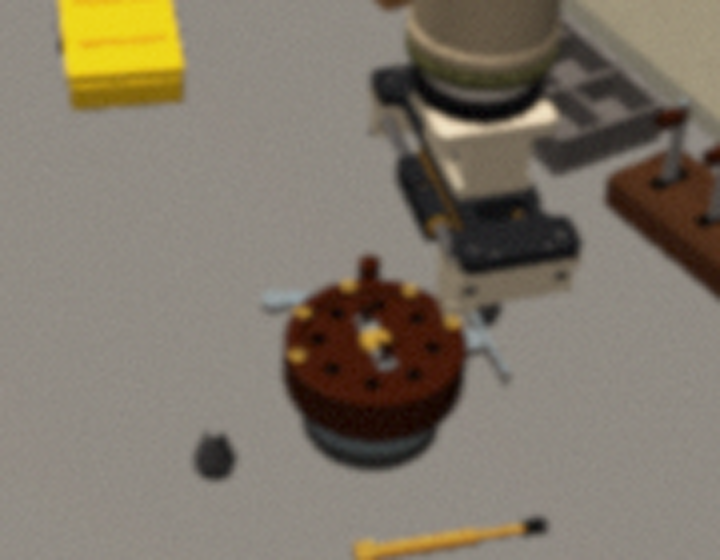

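The side view shows the shut fingertips just above screw1, about (453,310) in the crop. Nothing else is nearby. I'll come down gently.

```bash
python3 -m crank '{"translation":[[0,0,-4],[0,0,-4],[0,0,-2],[0,0,-2],[0,0,-2],[0,0,-1],[0,0,0],[0,0,0]],"delta_rot":[[0,0,0],[0,0,0],[0,0,0],[0,0,0],[0,0,0],[0,0,0],[0,0,0],[0,0,0]],"hand":[0,0,0,0,0,0,0,0]}'
python3 - <<'E'
from h import *
import math
for k in range(4): bot.read_camera("side"); o=bot.observe(); print(o['contact_force'].round(2),o['ee_pos'].round(2))
c=np.array([556.5,-62.9]);a=[math.radians(-11+15*i) for i in range(13)]
p=[c+52*np.array([math.cos(t),math.sin(t)]) for t in a]
print(np.diff(p,axis=0).round(1).tolist())
E
```

```text
time_s: 4.75
ee_pos: [607.5, -72.9, 87.6]
tool_rot: [0.0, 0.126, 0.992, -0.0]
contact_force: [-3.3, 0.0, 4.4]
opening: 0.006
gripper_force: 2.2
[-3.14  0.3   4.48] [607.52 -72.93  87.62]
[-2.95  0.14  4.93] [607.49 -72.91  87.56]
[-3.45  0.04  4.89] [607.52 -72.89  87.56]
[-4.01 -0.88  4.21] [607.49 -72.92  87.51]
[[0.8, 13.5], [-2.7, 13.3], [-6.1, 12.1], [-9.0, 10.2], [-11.3, 7.5], [-12.9, 4.3], [-13.5, 0.8], [-13.3, -2.7], [-12.1, -6.1], [-10.2, -9.0], [-7.5, -11.3], [-4.3, -12.9]]
```

Contact reads about 4.6 N, which is roughly 5.7 mm of sink. I'll follow the arc to screw2 at about 27 mm/s.

```bash
python3 -m crank '{"translation":[[0.4,3.4,0],[0.2,3.4,0],[0.1,3.4,0],[0,3.4,0],[-0.4,3.3,0],[-0.6,3.3,0],[-0.8,3.3,0],[-0.9,3.3,0],[-1.2,3.2,0],[-1.4,3.1,0],[-1.7,3.0,0],[-1.8,2.8,0]],"delta_rot":[[0,0,0],[0,0,0],[0,0,0],[0,0,0],[0,0,0],[0,0,0],[0,0,0],[0,0,0],[0,0,0],[0,0,0],[0,0,0],[0,0,0]],"hand":[0,0,0,0,0,0,0,0,0,0,0,0]}'
```

```text
time_s: 6.45
ee_pos: [599.4, -33.8, 87.5]
tool_rot: [0.0, 0.126, 0.992, 0.0]
contact_force: [2.0, -2.8, 4.6]
opening: 0.006
gripper_force: 2.2
```

```bash
python3 -m crank '{"translation":[[-2.0,2.7,0],[-2.2,2.6,0],[-2.4,2.5,0],[-2.5,2.3,0],[-2.7,2.1,0],[-2.8,2.0,0],[-2.9,1.8,0],[-3.0,1.6,0],[-3.1,1.4,0],[-3.2,1.2,0],[-3.3,1.0,0],[-3.3,0.7,0]],"delta_rot":[[0,0,0],[0,0,0],[0,0,0],[0,0,0],[0,0,0],[0,0,0],[0,0,0],[0,0,0],[0,0,0],[0,0,0],[0,0,0],[0,0,0]],"hand":[0,0,0,0,0,0,0,0,0,0,0,0]}'
python3 - <<'E'
from h import *
s=bot.read_camera("side")[150:290,200:380]; cv2.imwrite("pics/s3.png",cv2.resize(s,None,fx=4,fy=4,interpolation=cv2.INTER_CUBIC)[:,:,::-1])
E
```

```text
time_s: 7.95
ee_pos: [565.8, -12.0, 87.4]
tool_rot: [0.0, 0.126, 0.992, 0.0]
contact_force: [3.0, 0.4, 5.0]
opening: 0.004
gripper_force: 2.3
```

View pics/s3.png

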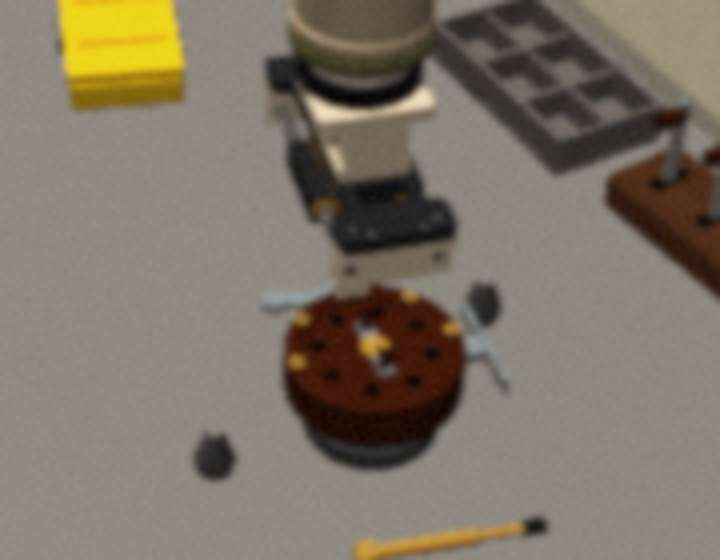

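The fingertips sit on screw3, at about (358,292) in the crop, and the reel is slightly sunk. I'll carry on to screw4 and then screw5.

```bash
python3 -m crank '{"translation":[[-3.4,0.5,0],[-3.4,0.3,0],[-3.4,0.1,0],[-3.4,-0.2,0],[-3.4,-0.4,0],[-3.3,-0.6,0],[-3.3,-0.8,0],[-3.2,-1.0,0],[-3.1,-1.2,0],[-3.1,-1.4,0],[-3.0,-1.6,0],[-2.8,-1.8,0]],"delta_rot":[[0,0,0],[0,0,0],[0,0,0],[0,0,0],[0,0,0],[0,0,0],[0,0,0],[0,0,0],[0,0,0],[0,0,0],[0,0,0],[0,0,0]],"hand":[0,0,0,0,0,0,0,0,0,0,0,0]}'
```

```text
time_s: 9.5
ee_pos: [526.9, -20.2, 87.4]
tool_rot: [-0.0, 0.126, 0.992, 0.0]
contact_force: [2.5, 1.7, 4.8]
opening: 0.003
gripper_force: 2.3
```

```bash
python3 -m crank '{"translation":[[-2.7,-2.0,0],[-2.6,-2.2,0],[-2.5,-2.4,0],[-2.3,-2.5,0],[-2.1,-2.7,0],[-1.9,-2.8,0],[-1.8,-2.9,0],[-1.6,-3.0,0],[-1.4,-3.1,0],[-1.2,-3.1,0],[-0.8,-3.2,0],[-0.6,-3.2,0]],"delta_rot":[[0,0,0],[0,0,0],[0,0,0],[0,0,0],[0,0,0],[0,0,0],[0,0,0],[0,0,0],[0,0,0],[0,0,0],[0,0,0],[0,0,0]],"hand":[0,0,0,0,0,0,0,0,0,0,0,0]}'
python3 - <<'E'
from h import *
s=bot.read_camera("side")[150:290,200:380]; cv2.imwrite("pics/s4.png",cv2.resize(s,None,fx=4,fy=4,interpolation=cv2.INTER_CUBIC)[:,:,::-1])
print(bot.observe()['contact_force'],bot.observe()['ee_pos'])
E
```

```text
time_s: 11.0
ee_pos: [505.5, -53.5, 87.3]
tool_rot: [-0.0, 0.126, 0.992, 0.0]
contact_force: [0.6, 4.0, 5.0]
opening: 0.002
gripper_force: 2.3
[-0.09201167  2.49144772  4.3696283 ] [505.41594385 -53.78854169  87.33307322]
```

View pics/s4.png

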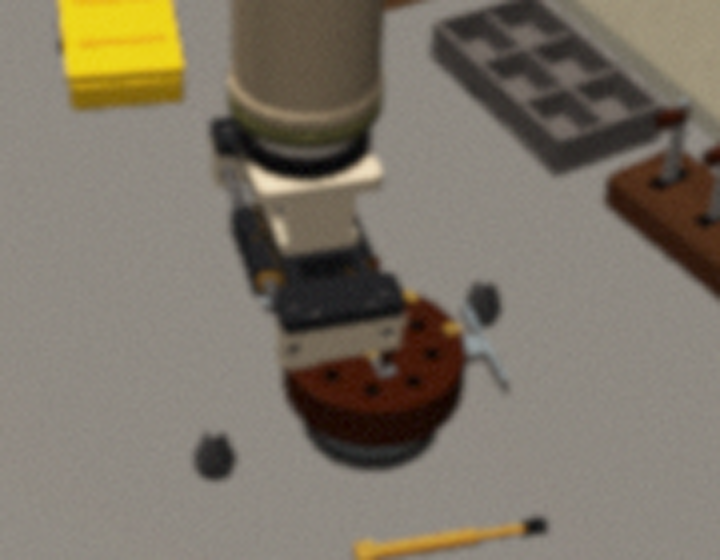

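The gripper is over screw5, at about (297,362) in the crop, and the position matches to within 1 mm. I'll pause briefly, then lift straight off.

```bash
python3 -m crank '{"translation":[[0,0,0],[0,0,0],[0,0,2],[0,0,3],[0,0,4],[0,0,8],[0,0,15],[0,0,25],[0,0,25],[0,0,25],[0,0,0],[0,0,0]],"delta_rot":[[0,0,0],[0,0,0],[0,0,0],[0,0,0],[0,0,0],[0,0,0],[0,0,0],[0,0,0],[0,0,0],[0,0,0],[0,0,0],[0,0,0]],"hand":[0,0,0,0,0,0,0,0,0,0,0,0]}'
python3 - <<'E'
from h import *
s=bot.read_camera("side")[150:290,200:380]; cv2.imwrite("pics/s5.png",cv2.resize(s,None,fx=4,fy=4,interpolation=cv2.INTER_CUBIC)[:,:,::-1])
E
```

```text
time_s: 12.55
ee_pos: [505.4, -53.3, 194.1]
tool_rot: [-0.0, 0.126, 0.992, 0.0]
contact_force: [-0.1, -0.5, -0.4]
opening: 0.006
gripper_force: 0.0
```

View pics/s5.png

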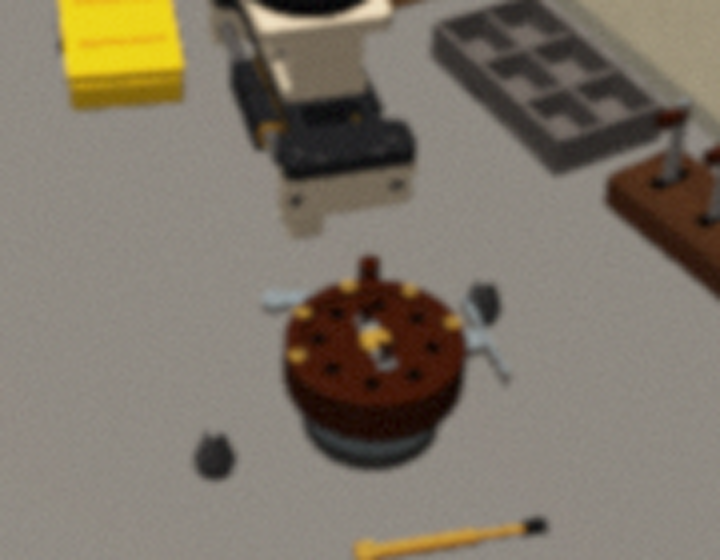

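The reel is back up, with screw5 at (297,355) as before. The gripper is clear and nothing else has moved.

```bash
python3 -c "from rig import bot; print(bot.job_done())"
```

```text
the job is handed in; nothing more can be done
None
```

I ran the fingertips along the rim from screw1 to screw5 at about 4.2–5 N at each reading (roughly 5–6 mm of sink), lifted off at screw5, saw the reel come back up, and handed the job in at about 12.6 s.

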